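# Click down the jar-lid buttons along the cooling rack

### The arm

A 6-joint arm with a two-finger parallel gripper is mounted at the origin on the work surface. World frame = base frame: x ahead of the robot, y to its left, z up, the work surface at z = 0. Lengths are in m, angles in rad, forces in N, time in s.
With the tool pointing down it reaches from about 0.3 to 0.75 m from the base axis. Payload 8.5 kg.
Tool frame: the origin (TCP) lies at the very end of the fingers, on their centre line; the grasp point (between the pads) lies 19 mm behind it; z points along the fingers, y is the line along which they close (so a half turn about z gives the same grasp; the last joint's range is limited). The gripper opens to 85 mm and grips with 20 to 120 N. Pads are 22 mm wide; open, the fingers measure 114 mm over their backs; the gripper's body (76 mm by 85 mm) begins 54 mm behind the grasp point. The pads swing forward as they close: fully open they stand 13 mm farther back than shut.
Start: joints at [1.104, 0.381, 1.297, -0, 1.464, -0.215], TCP at [0.137, 0.533, 0.231] pointing down, gripper open.
Joint ranges: [-3.11, 3.11], [-0.89, 2.33], [0.22, 2.48], [-1.42, 4.56], [0.17, 2.85], [-2.88, 2.88]. Speed limits (rad/s): [2.39, 2.39, 3.14, 3.14, 3.14, 3.14].

### API

Orientations are given as a unit quaternion [x, y, z, w].
In Python, from bench import observe, capture, camera_model, hand_in gives the robot as it stands. The module is installed in compiled form; this text tells all that it offers.
- The arm moves only by the tool arm_command, never from a script. Its argument "moves" is one flat list of numbers, 6 for each row, row after row: the shift along the tool's x, y, z in mm, then the turn, a rotation vector about the tool's x, y, z in degrees. A call has 1 to 10 rows; each row shifts and turns the commanded pose from where the row before left it, along the tool's axes as they then stand; what a row does not reach is not made up. A row lasts 1/12 s, in which the tool goes at most 41.7 mm and 7.16 degrees, less where a joint would pass 70% of its speed; a pose out of reach is approached as far as the arm can. A call with a gripper value outside its range is refused whole. "grip" is the opening in per cent of the stroke, from 0 (shut) to 100 (fully open), set as the call begins (left out, the last holds). The fingers move at their own pace and stop on an object; "grip_force" is the grip in N (left out, the last holds). Time passes only in rows, so rows that do not move let the fingers close. It gives the time, the measured TCP pose, the force, the opening and the grip force at its end, in the units of the state.
- observe(): the state, without advancing time (a new reading comes with each control period).
- capture(name): name is "side" or "top" or "wrist"; returns the picture (384x512x3 uint8, red, green, blue); there is no depth.
- camera_model(name): a dict with "vertical_fov" (degrees; the focal length in pixels is half the picture's height over the tangent of half this angle, whatever the lens; pixels are square), "cx", "cy" (the principal point, pixels), "eye" and "attitude" of the camera in the world; the wrist camera has in their place "tool_from_camera" (4x4, takes a point from camera to tool coordinates, whose origin is the TCP and whose axes are the flange's). Camera axes: x right, y up, looking along -z (the intrinsics and any distortion apply to the point x, -y, -z); pixel columns grow to the right and rows downward; lengths in m; the calibration is good to about 2 mm. A picture is of the moment at which its call begins: read the wrist's pose just before it. camera_model takes no time and is no camera call.
- hand_in(): hands the job in; it is judged then, once.
The state is a dict: "clock": time; "qpos": joint angles; "qvel": joint speeds; "effort": joint torques, N m; "ee_pos": TCP position; "tcp_rot": TCP orientation; "force": force on the tool from outside, world axes, zero at the start; "ft_torque": the same for the moment, N m; "gripper_width": finger opening in m; "grasp_force": force on a finger pad.
Only numpy, scipy, OpenCV 4.12 (cv2) and the standard library are available. Lean on these libraries where they do the work, as an engineer would, in place of code of your own. Each camera call takes 0.05 s, during which the arm holds its last target. There are 200 camera calls.

### The job

The jars on the wire rack have cooled and their lids must be set. Run along the row from the robot's left to its right with a fingertip and press the raised safety button in the middle of each of the four low metal lids until it clicks fully down. Press gently from above so that every jar stays standing where it is, lift nothing, and leave the open jar, the jar with the tall ribbed cap and everything else undisturbed.

Things in the scene. Friction and masses are not known exactly. Their poses are not given: they have to be found in the camera images.
- rack: Fixed steel wire cooling rack, 110 x 540 mm, its top 20 mm above the table. Origin: centre of its footprint at table level; its y axis runs along the row of jars, +y roughly to the robot's left, x across it.
- jar_1: Loose filled glass jar, the first (robot's left end, +y) of the four button-lid jars in the row on the rack: tall jar, 72 mm across, lid top 108 mm above the jar's underside, about 0.5 kg. Brass-coloured low metal lid 67 mm across with a raised round safety button in its middle. Origin: centre of the underside, z up.
- lid_1 (a point): Centre of the top of jar_1's button as it stands raised, 3 mm above the lid's rim, on the jar's axis (the point is fixed to the jar and does not go down with the button).
- button_1 (a joint): Safety button of jar_1: 34 mm wide at its foot, flat top 25 mm across. Value in m: 0 = raised, 0.0025 = clicked fully down (then 0.5 mm above the lid's rim). It goes straight down into the lid against a steady 2.5 N and stays where it is left.
- jar_2: Loose filled glass jar, the second of the four button-lid jars in the row on the rack: short jar, 69 mm across, lid top 86 mm above the jar's underside, about 0.36 kg. Brass-coloured low metal lid 67 mm across with a raised round safety button in its middle. Origin: centre of the underside, z up.
- lid_2 (a point): Centre of the top of jar_2's button as it stands raised, 3 mm above the lid's rim, on the jar's axis (the point is fixed to the jar and does not go down with the button).
- button_2 (a joint): Safety button of jar_2: 34 mm wide at its foot, flat top 25 mm across. Value in m: 0 = raised, 0.0025 = clicked fully down (then 0.5 mm above the lid's rim). It goes straight down into the lid against a steady 2.5 N and stays where it is left.
- jar_3: Loose filled glass jar, the third of the four button-lid jars in the row on the rack: short jar, 69 mm across, lid top 86 mm above the jar's underside, about 0.36 kg. Brass-coloured low metal lid 67 mm across with a raised round safety button in its middle. Origin: centre of the underside, z up.
- lid_3 (a point): Centre of the top of jar_3's button as it stands raised, 3 mm above the lid's rim, on the jar's axis (the point is fixed to the jar and does not go down with the button).
- button_3 (a joint): Safety button of jar_3: 34 mm wide at its foot, flat top 25 mm across. Value in m: 0 = raised, 0.0025 = clicked fully down (then 0.5 mm above the lid's rim). It goes straight down into the lid against a steady 2.5 N and stays where it is left.
- jar_4: Loose filled glass jar, the fourth (robot's right end, -y) of the four button-lid jars in the row on the rack: tall jar, 72 mm across, lid top 108 mm above the jar's underside, about 0.5 kg. Brass-coloured low metal lid 67 mm across with a raised round safety button in its middle. Origin: centre of the underside, z up.
- lid_4 (a point): Centre of the top of jar_4's button as it stands raised, 3 mm above the lid's rim, on the jar's axis (the point is fixed to the jar and does not go down with the button).
- button_4 (a joint): Safety button of jar_4: 34 mm wide at its foot, flat top 25 mm across. Value in m: 0 = raised, 0.0025 = clicked fully down (then 0.5 mm above the lid's rim). It goes straight down into the lid against a steady 2.5 N and stays where it is left.
- open_jar: Bystander on the rack, between jar_2 and jar_3 or between jar_3 and jar_4: loose empty glass jar without a lid, 69 mm across, 86 mm high. Origin: centre of the underside.
- capped_jar: Bystander on the rack, in the other of those two gaps: loose jar of cocoa beans with a tall ribbed screw cap (26 mm high) that has no button, 69 mm across, 90 mm high. Origin: centre of the underside.
- funnel: Bystander behind the rack (far side): loose steel jar funnel, standing mouth down, 116 mm across, 66 mm high. Origin: centre of the underside.
- clay_bowl: Bystander behind the rack: loose glazed clay bowl, 110 mm across, 45 mm high. Origin: centre of the underside.
- spoon: Bystander in front of the rack: loose wooden spoon, 240 mm long, lying flat along the row. Origin: underside, at the middle of the spoon.
- spare_lid_a: Bystander in front of the rack: loose spare lid lying upside down, 67 mm across, 14 mm high. Origin: centre of the underside.
- spare_lid_b: Bystander in front of the rack: loose spare lid lying upside down, 67 mm across, 14 mm high. Origin: centre of the underside.

How it is judged:
On the way, in this order (a step that is already met when the one before it is completed fails the run):
1. the button of jar_1 is pressed down (first in the row from the robot's left) (value of joint button_1 above 0.0018 m and value of joint each of button_2, button_3, button_4 below 0.0018 m), for 0.1 s.
2. the button of jar_2 is pressed down (second in the row from the robot's left) (value of joint button_2 above 0.0018 m and value of joint each of button_3, button_4 below 0.0018 m), for 0.1 s.
3. the button of jar_3 is pressed down (third in the row from the robot's left) (value of joint button_3 above 0.0018 m and value of joint button_4 below 0.0018 m), for 0.1 s.
4. the button of jar_4 is pressed down (last in the row from the robot's left) (value of joint button_4 above 0.0018 m), for 0.1 s.
At the end, for the whole second after the job is handed in: All four buttons are down (more than 1.8 mm of their 2.5 mm); the four jars stand upright (within 0.1 rad), at rest, within 20 mm of where they began (value of joint each of button_1, button_2, button_3, button_4 above 0.0018 m and angle between each of jar_1, jar_2, jar_3, jar_4's own z axis and vertical below 0.1 rad and distance of each of jar_1, jar_2, jar_3, jar_4 from where it was at the start of the episode below 0.02 m and linear speed of each of jar_1, jar_2, jar_3, jar_4 below 0.02 m/s); the robot touches nothing.
It fails at once if a button-lid jar is pushed more than 25 mm away, tipped by more than 0.3 rad or lifted more than 10 mm off the rack (distance of any of jar_1, jar_2, jar_3, jar_4 from where it was at the start of the episode above 0.025 m or angle between any of jar_1, jar_2, jar_3, jar_4's own z axis and vertical above 0.3 rad or height (world z) of any of jar_1, jar_2, jar_3, jar_4 above 0.03 m).
It fails at once if a lid is pressed roughly (more than 40 N) (contact force between the fingers and jar_1 above 40 N or contact force between the fingers and jar_2 above 40 N or contact force between the fingers and jar_3 above 40 N or contact force between the fingers and jar_4 above 40 N).
It fails at once if a bystander is moved by more than 20 mm or upset (distance of any of open_jar, capped_jar, funnel, clay_bowl, spoon, spare_lid_a, spare_lid_b from where it was at the start of the episode above 0.02 m or angle between any of open_jar, capped_jar, funnel, clay_bowl, spare_lid_a, spare_lid_b's own z axis and vertical above 0.3 rad).
It also fails if it takes over 45 s, if anything falls off the work surface, if the arm or the gripper's body presses on something with over 40 N, if the wrist force passes 120 N, or if a joint passes its speed limit or range.

## Working session

There is one attempt and no reset: what is moved stays moved. The work goes in short steps, Python scripts to look and compute and a tool call to move; the robot and the scene stay as the last step left them, time stands still between calls to the robot, and variables do not carry over. Pictures are saved under pics/ and viewed, at most 10 in all, crops included, and the job is handed in when it is done.

Besides the shell and the picture viewer there is one more tool, called as name(argument=value, ...), one argument or row to a line, values as JSON. arm_command: Moves the arm, as the interface text tells. Its arguments: {"type":"object","properties":{"moves":{"type":"array","items":{"type":"number"}},"grip":{"type":"number"},"grip_force":{"type":"number"}},"required":["moves"]}

```bash
mkdir -p pics
python3 - <<'E'
from bench import *
import cv2
for n in ("top","side"):
    cv2.imwrite(f"pics/{n}.png",capture(n)[:,:,::-1]); print(camera_model(n))
print(camera_model("wrist")); print(observe())
E
```

```text
{'vertical_fov': 45.58962395511989, 'cx': 249.7616742652469, 'cy': 195.76094343501063, 'eye': array([0.46260901, 0.01529668, 1.03847471]), 'attitude': array([-0.03279331,  0.03281629,  0.71489243, -0.6976937 ])}
{'vertical_fov': 52.844455091825765, 'cx': 265.3733248487041, 'cy': 193.88609716032735, 'eye': array([0.27898503, 0.47020058, 0.55382416]), 'attitude': array([-0.10705535,  0.40713281,  0.87229236, -0.24877312])}
{'vertical_fov': 68.84535956791046, 'cx': 252.2481037215605, 'cy': 190.20793217296304, 'tool_from_camera': array([[-6.46929941e-04,  9.64487541e-01,  2.64127553e-01,
         6.73564438e-02],
       [ 9.99999718e-01,  5.23010885e-04,  5.39482816e-04,
        -6.31715752e-04],
       [ 3.82182870e-04,  2.64127828e-01, -9.64487607e-01,
        -1.42469468e-01],
       [ 0.00000000e+00,  0.00000000e+00,  0.00000000e+00,
         1.00000000e+00]])}
{'clock': 0.1, 'qpos': array([ 1.10370433e+00,  3.81134382e-01,  1.29817910e+00, -3.39561456e-06,
        1.46361557e+00, -2.15310931e-01]), 'qvel': array([-0.00100622, -0.00122842, -0.00346832,  0.00052653,  0.000769  ,
        0.00012534]), 'effort': array([ 5.02768773e-03, -4.49220872e+01, -2.31656170e+01, -1.04846565e-04,
        3.62140956e-03, -3.23028542e-05]), 'ee_pos': array([0.1369047 , 0.53240779, 0.23077241]), 'tcp_rot': array([ 1.25558062e-01,  9.92086048e-01, -6.30242051e-04, -2.22000983e-04]), 'force': array([-0.42641279,  0.31441911, -0.35839044]), 'ft_torque': array([0.01821393, 0.01756184, 0.02895678]), 'grasp_force': 0.0, 'gripper_width': 0.08541331290369035}
```

View pics/top.png

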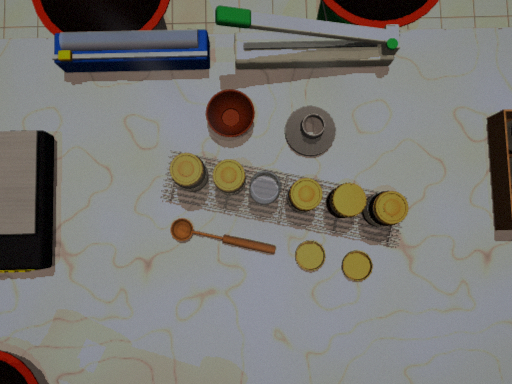

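View pics/side.png

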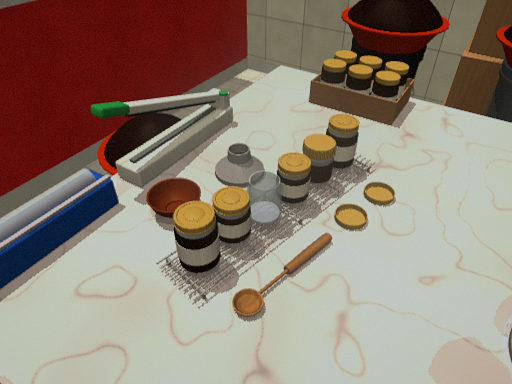

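The top view shows, left to right, jar_1 (188,170), jar_2 (228,176), the open jar (265,189), jar_3 (306,194), the capped jar (347,199) and jar_4 (388,208). The side view confirms this order. Next is an enlarged crop.

```bash
python3 - <<'E'
import cv2
im=cv2.imread("pics/top.png")[145:235,160:415]
cv2.imwrite("pics/crop.png",cv2.resize(im,None,fx=3.1,fy=3.1,interpolation=cv2.INTER_CUBIC))
E
cat > h.py <<'E'
import numpy as np
from bench import *
from scipy.spatial.transform import Rotation as R
def ray(name,u,v,z,st=None):
    m=camera_model(name); f=192/np.tan(np.radians(m["vertical_fov"]/2))
    d=np.array([(u-m["cx"])/f,-(v-m["cy"])/f,-1])
    if name=="wrist":
        T=m["tool_from_camera"]; r=R.from_quat(st["tcp_rot"]).as_matrix()
        d=r@T[:3,:3]@d; e=st["ee_pos"]+r@T[:3,3]
    else: d=R.from_quat(m["attitude"]).as_matrix()@d; e=m["eye"]
    return e+d*(z-e[2])/d[2]
E
python3 - <<'E'
from h import *
for n,u,v,z in (("j1",188,170,.131),("j2",228.5,176,.109),("j3",306,194,.109),("cap",347,199,.11),("j4",388.5,208,.131)): print(n,ray("top",u,v,z).round(4))
for n,u,v,z in (("j1",196,215,.131),("j2",232,199,.109),("j3",294,162,.109),("j4",343,122,.131)): print(n,ray("side",u,v,z).round(4))
E
```

```text
j1 [0.602  0.1368 0.131 ]
j2 [0.5909 0.0568 0.109 ]
j3 [ 0.5499 -0.1008  0.109 ]
cap [ 0.5376 -0.1839  0.11  ]
j4 [ 0.5159 -0.2611  0.131 ]
j1 [0.5998 0.1432 0.131 ]
j2 [0.5894 0.0607 0.109 ]
j3 [ 0.5504 -0.0964  0.109 ]
j4 [ 0.5177 -0.2591  0.131 ]
```

View pics/crop.png

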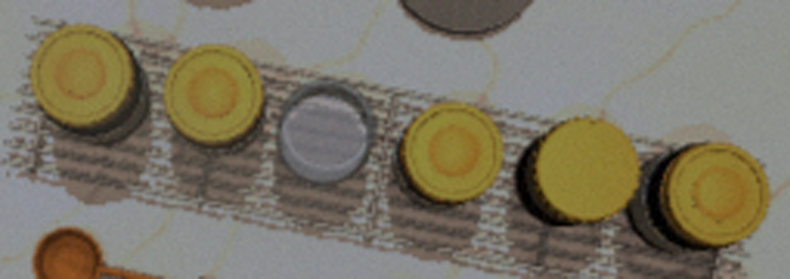

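The buttons sit at crop (81,73), (212,92), (454,151) and (716,191). The two cameras agree to about 5 mm, and the jar spacing of about 82 mm fits the sizes given. I'll shut the gripper and travel to above jar_1.

arm_command(
  moves=[-20, -10, 0, 0, 0, 0, -35, -17, 0, 0, 0, 0, -35, -17, 0, 0, 0, 0, -35, -17, 0, 0, 0, 0, -35, -17, 0, 0, 0, 0, -35, -17, 0, 0, 0, 0, -35, -17, 0, 0, 0, 0, -35, -17, 0, 0, 0, 0],
  grip=0,
  grip_force=20,
)

```text
clock: 0.77
ee_pos: [0.3625, 0.3401, 0.2312]
tcp_rot: [0.126, 0.992, -0.0, -0.0]
force: [-0.1, 1.1, -0.7]
gripper_width: -0.0001
grasp_force: 0.0
```

arm_command(
  moves=[-35, -17, 0, 0, 0, 0, -35, -17, 0, 0, 0, 0, -35, -17, 0, 0, 0, 0, -35, -17, 0, 0, 0, 0, -35, -17, 0, 0, 0, 0, -35, -17, 0, 0, 0, 0, -35, -17, 0, 0, 0, 0, -22, -10, 0, 0, 0, 0, 0, 0, 0, 0, 0, 0, 0, 0, 0, 0, 0, 0],
)

```text
clock: 1.6
ee_pos: [0.5883, 0.1493, 0.2303]
tcp_rot: [0.126, 0.992, -0.0, -0.001]
force: [-0.9, -0.2, 0.7]
gripper_width: -0.0001
grasp_force: 0.0
```

Run:
```python
from h import *
import cv2
s=observe(); cv2.imwrite("pics/w1.png",capture("wrist")[:,:,::-1])
print(s["ee_pos"],s["tcp_rot"],s["force"],s["gripper_width"],s["clock"])
for n,u,v,z in (("j1",186.1,168.5,.131),("j2",228.4,174.7,.109),("j3",306.5,193.7,.109),("j4",391,206.6,.131)): print(n,ray("top",u,v,z).round(4))
```

```text
[0.58833261 0.14934297 0.23034955] [ 1.26490862e-01  9.91967402e-01 -8.92182136e-05 -8.53393699e-04] [-0.88676509 -0.18493876  0.71485655] -0.0001491431747447559 1.6
j1 [0.6051 0.1406 0.131 ]
j2 [0.5936 0.057  0.109 ]
j3 [ 0.5505 -0.1018  0.109 ]
j4 [ 0.5186 -0.2662  0.131 ]
```

View pics/w1.png

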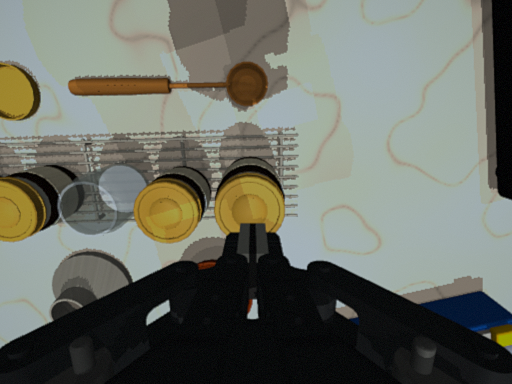

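The wrist view shows the jar_1 button at about (249,208), partly under the fingertips, jar_2 at (170,211) and jar_3 at (15,211). The fingertips are just beyond jar_1 in the picture.

Run:
```python
from h import *
s=observe(); r=R.from_quat(s["tcp_rot"]).as_matrix()
for n,u,v,z in (("j1",249,208,.131),("j2",170,211,.109),("j3",15,211,.109)):
    p=ray("wrist",u,v,z,s); print(n,p.round(4),"tool mm",((p-s["ee_pos"])@r*1000).round(1))
for p in ([.602,.1400,.131],):
    print(((p-s["ee_pos"])@r*1000).round(1))
m=camera_model("wrist");T=np.linalg.inv(m["tool_from_camera"]);f=192/np.tan(np.radians(m["vertical_fov"]/2))
c=T@[0,0,0,1]; print("tcp px",m["cx"]-f*c[0]/c[2],m["cy"]+f*c[1]/c[2])
```

```text
j1 [0.6018 0.1427 0.131 ] tool mm [-15.8  -3.7  99.7]
j2 [0.5924 0.0634 0.109 ] tool mm [-26.5 -82.9 121.7]
j3 [ 0.5537 -0.0865  0.109 ] tool mm [ -26.4 -237.7  121.8]
[-16.6  -6.3  99.7]
tcp px 253.5660170270255 239.5506775086382
```

Estimates for jar_1 agree at about (0.602, 0.1415). I'll move over it and descend to about 14 mm above the button.

arm_command(
  moves=[-8, -2.5, 0, 0, 0, 0, -8, -2.5, 10, 0, 0, 0, 0, 0, 20, 0, 0, 0, 0, 0, 20, 0, 0, 0, 0, 0, 20, 0, 0, 0, 0, 0, 10, 0, 0, 0, 0, 0, 5, 0, 0, 0, 0, 0, 0, 0, 0, 0, 0, 0, 0, 0, 0, 0],
)

```text
clock: 2.4
ee_pos: [0.6026, 0.1415, 0.1471]
tcp_rot: [0.125, 0.992, 0.0, 0.001]
force: [-1.2, 0.9, 0.9]
gripper_width: 0.0
grasp_force: 0.0
```

Run:
```python
from h import *
import cv2
s=observe(); im=capture("side")[:,:,::-1]; w=capture("wrist")[:,:,::-1]
a=cv2.resize(im[150:290,120:300],(720,560),interpolation=cv2.INTER_CUBIC)
cv2.imwrite("pics/s2.png",a)
print(s["ee_pos"],s["force"],s["clock"])
```

```text
[0.60262235 0.14154822 0.1470569 ] [-1.20485228  0.9480741   0.8912035 ] 2.4
```

View pics/s2.png

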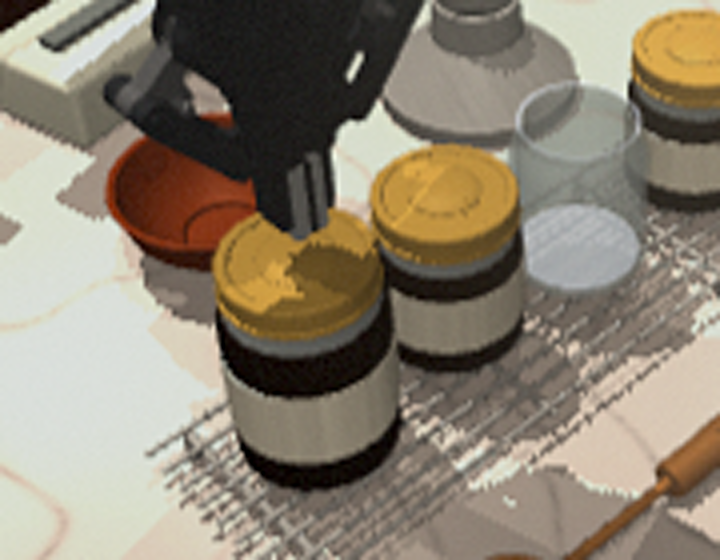

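The fingertips (crop 300,232) are right above the lid centre (300,265), which fits the remaining height of about 16 mm. I'll press gently.

arm_command(
  moves=[0, 0, 5, 0, 0, 0, 0, 0, 4, 0, 0, 0, 0, 0, 2, 0, 0, 0, 0, 0, 2, 0, 0, 0, 0, 0, 1, 0, 0, 0, 0, 0, 1, 0, 0, 0, 0, 0, 0, 0, 0, 0],
)

```text
clock: 3.08
ee_pos: [0.6022, 0.1414, 0.1312]
tcp_rot: [0.126, 0.992, -0.0, -0.0]
force: [0.8, 0.1, -0.5]
gripper_width: -0.0001
grasp_force: 0.0
```

arm_command(
  moves=[0, 0, 1, 0, 0, 0, 0, 0, 0.5, 0, 0, 0, 0, 0, 0, 0, 0, 0],
)

```text
clock: 3.33
ee_pos: [0.6023, 0.1414, 0.13]
tcp_rot: [0.126, 0.992, 0.0, 0.0]
force: [-0.5, 0.2, 1.5]
gripper_width: 0.0001
grasp_force: 0.7
```

arm_command(
  moves=[0, 0, 0.5, 0, 0, 0, 0, 0, 0.5, 0, 0, 0, 0, 0, 0, 0, 0, 0],
)

```text
clock: 3.58
ee_pos: [0.6023, 0.1414, 0.1289]
tcp_rot: [0.126, 0.992, 0.0, 0.0]
force: [-0.7, 0.6, 1.6]
gripper_width: 0.0
grasp_force: 1.1
```

arm_command(
  moves=[0, 0, 0.5, 0, 0, 0, 0, 0, 0.5, 0, 0, 0, 0, 0, 0, 0, 0, 0],
)

```text
clock: 3.83
ee_pos: [0.6024, 0.1414, 0.1285]
tcp_rot: [0.126, 0.992, 0.0, 0.0]
force: [-1.5, -0.6, 6.4]
gripper_width: 0.0001
grasp_force: 3.3
```

Jar_1 bottomed out: the tip is at 0.1285, which is 0.5 mm above the rim, with 6 N. I'll lift and go over jar_2.

arm_command(
  moves=[0, 0, 0.4, 0, 0, 0, 0, 0, 0, 0, 0, 0, 0, 0, -10, 0, 0, 0, 0, 0, -15, 0, 0, 0, -2, -20, 0, 0, 0, 0, -4, -30, 0, 0, 0, 0, -4, -31, 0, 0, 0, 0, 0, 0, 10, 0, 0, 0, 0, 0, 10, 0, 0, 0, 0, 0, 0, 0, 0, 0],
)

```text
clock: 4.67
ee_pos: [0.5907, 0.0609, 0.1303]
tcp_rot: [0.126, 0.992, 0.0, -0.002]
force: [0.0, -0.7, -0.5]
gripper_width: 0.0001
grasp_force: 0.0
```

Run:
```python
from h import *
import cv2
s=observe(); im=capture("side")[:,:,::-1]
cv2.imwrite("pics/s3.png",cv2.resize(im[130:270,150:330],(720,560),interpolation=cv2.INTER_CUBIC))
print(s["ee_pos"],s["force"],s["clock"])
```

```text
[0.59072739 0.06085285 0.13026854] [ 0.00812675 -0.69147766 -0.50809159] 4.6667
```

View pics/s3.png

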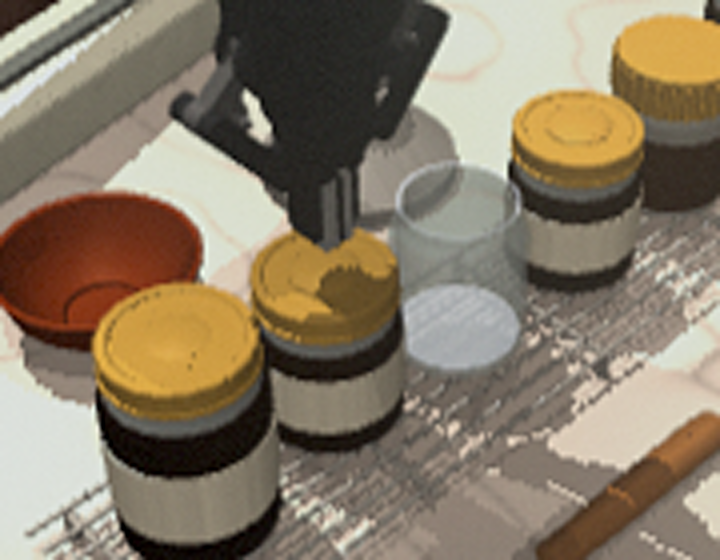

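Run:
```python
from h import *
s=observe();m=camera_model("side");f=192/np.tan(np.radians(m["vertical_fov"]/2));r=R.from_quat(m["attitude"]).as_matrix()
for p in (s["ee_pos"],[*s["ee_pos"][:2],.106]):
    c=(np.array(p)-m["eye"])@r; u,v=m["cx"]-f*c[0]/c[2],m["cy"]+f*c[1]/c[2]; print(((u-150)*4),(v-130)*4)
print(ray("side",150+325/4,130+280/4,.106))
```

```text
321.8597959561873 236.09861073501327
324.29954117640546 280.3748492905414
[0.5910168  0.06088526 0.106     ]
```

The picture shows jar_1 standing with its button flat. The tip (331,242) will land within about 4 mm of jar_2's centre (325,280), which is enough.

arm_command(
  moves=[0, 0, 10, 0, 0, 0, 0, 0, 5, 0, 0, 0, 0, 0, 3, 0, 0, 0, 0, 0, 2, 0, 0, 0, 0, 0, 1, 0, 0, 0, 0, 0, 0, 0, 0, 0],
)

```text
clock: 5.22
ee_pos: [0.5917, 0.0606, 0.1113]
tcp_rot: [0.125, 0.992, 0.0, -0.0]
force: [-0.5, -0.7, 0.4]
gripper_width: -0.0
grasp_force: 0.0
```

arm_command(
  moves=[0, 0, 1, 0, 0, 0, 0, 0, 0.5, 0, 0, 0, 0, 0, 0, 0, 0, 0],
)

```text
clock: 5.47
ee_pos: [0.5917, 0.0605, 0.11]
tcp_rot: [0.126, 0.992, 0.0, 0.0]
force: [0.2, -0.1, -0.2]
gripper_width: 0.0003
grasp_force: 0.0
```

arm_command(
  moves=[0, 0, 1, 0, 0, 0, 0, 0, 1, 0, 0, 0, 0, 0, 0.6, 0, 0, 0, 0, 0, 0, 0, 0, 0],
)

```text
clock: 5.8
ee_pos: [0.5918, 0.0604, 0.1074]
tcp_rot: [0.126, 0.992, -0.0, 0.0]
force: [0.3, -0.8, 1.4]
gripper_width: -0.0
grasp_force: 0.7
```

arm_command(
  moves=[0, 0, 0.6, 0, 0, 0, 0, 0, 0.5, 0, 0, 0, 0, 0, 0.3, 0, 0, 0, 0, 0, 0, 0, 0, 0],
)

```text
clock: 6.13
ee_pos: [0.5919, 0.0604, 0.1065]
tcp_rot: [0.126, 0.992, -0.0, 0.0]
force: [-1.4, 0.0, 5.9]
gripper_width: -0.0002
grasp_force: 3.1
```

Jar_2 is fully down at 0.1065. I'll lift and go near jar_3, offset so the fingers don't hide it, for a close look.

arm_command(
  moves=[0, 0, -10, 0, 0, 0, 0, 0, -20, 0, 0, 0, 0, 0, -25, 0, 0, 0, -3, -25, -25, 0, 0, 0, -3, -38, 0, 0, 0, 0, -3, -38, 0, 0, 0, 0, -3, -38, 0, 0, 0, 0, -3, -25, 0, 0, 0, 0, 0, 0, 0, 0, 0, 0, 0, 0, 0, 0, 0, 0],
)

```text
clock: 6.97
ee_pos: [0.5652, -0.1031, 0.1862]
tcp_rot: [0.127, 0.992, 0.0, -0.0]
force: [-0.2, -0.1, -0.3]
gripper_width: 0.0
grasp_force: 0.0
```

Run:
```python
from h import *
import cv2
s=observe(); cv2.imwrite("pics/w3.png",capture("wrist")[:,:,::-1])
print(s["ee_pos"],s["tcp_rot"],s["clock"])
```

```text
[ 0.56517108 -0.10313548  0.18619141] [ 1.26768174e-01  9.91932365e-01  1.10430376e-04 -2.91495938e-05] 6.9667
```

View pics/w3.png

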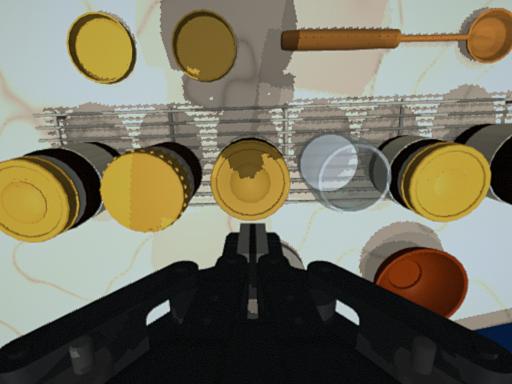

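The jar_3 button is at about (250,182), with the lid from x=210 to 290. Jar_4's button is at (24,198), with the capped jar between them.

Run:
```python
from h import *
s=observe(); r=R.from_quat(s["tcp_rot"]).as_matrix()
for n,u,v,z in (("j3",250,182,.109),("j4",24,198,.131),("j2",447,180,.1065)):
    p=ray("wrist",u,v,z,s); print(n,p.round(4),"tool mm",((p-s["ee_pos"])@r*1000).round(1))
for p in ((.551,-.099,.109),(.5185,-.262,.131)): print(((p-s["ee_pos"])@r*1000).round(1))
```

```text
j3 [ 0.551 -0.101  0.109] tool mm [14.1 -2.6 77.1]
j4 [ 0.5159 -0.2638  0.131 ] tool mm [   7.4 -168.9   55.1]
j2 [0.5902 0.0545 0.1065] tool mm [ 15.  157.7  79.7]
[14.6 -0.6 77.1]
[   5.3 -166.6   55.1]
```

Target for jar_3: tool shift (14.3, -1.5), 77 mm down.

arm_command(
  moves=[7, -1, 0, 0, 0, 0, 7, -0.5, 10, 0, 0, 0, 0, 0, 20, 0, 0, 0, 0, 0, 20, 0, 0, 0, 0, 0, 15, 0, 0, 0, 0, 0, 5, 0, 0, 0, 0, 0, 2, 0, 0, 0, 0, 0, 1.5, 0, 0, 0, 0, 0, 0, 0, 0, 0],
)

```text
clock: 7.77
ee_pos: [0.5518, -0.0998, 0.1131]
tcp_rot: [0.125, 0.992, -0.0, 0.001]
force: [0.3, 0.4, -0.1]
gripper_width: 0.0002
grasp_force: 0.0
```

arm_command(
  moves=[0, 0, 1, 0, 0, 0, 0, 0, 1, 0, 0, 0, 0, 0, 1, 0, 0, 0, 0, 0, 0.8, 0, 0, 0, 0, 0, 0, 0, 0, 0],
)

```text
clock: 8.18
ee_pos: [0.5515, -0.1001, 0.1087]
tcp_rot: [0.126, 0.992, -0.0, 0.0]
force: [-0.1, -0.5, 1.2]
gripper_width: 0.0004
grasp_force: 0.1
```

arm_command(
  moves=[0, 0, 1, 0, 0, 0, 0, 0, 0.8, 0, 0, 0, 0, 0, 0, 0, 0, 0],
)

```text
clock: 8.43
ee_pos: [0.5515, -0.1001, 0.1068]
tcp_rot: [0.126, 0.992, -0.0, 0.0]
force: [0.9, 0.1, 1.4]
gripper_width: -0.0001
grasp_force: 0.6
```

arm_command(
  moves=[0, 0, 0.5, 0, 0, 0, 0, 0, 0.5, 0, 0, 0, 0, 0, 0.2, 0, 0, 0, 0, 0, 0, 0, 0, 0],
)

```text
clock: 8.77
ee_pos: [0.5516, -0.1001, 0.1065]
tcp_rot: [0.126, 0.992, -0.0, 0.0]
force: [-2.8, 0.2, 9.0]
gripper_width: -0.0002
grasp_force: 4.5
```

Jar_3 is fully down at 0.1065. On to jar_4 for a close look.

arm_command(
  moves=[0, 0, -10, 0, 0, 0, 0, 0, -25, 0, 0, 0, 0, 0, -35, 0, 0, 0, -4, -26, -25, 0, 0, 0, -5, -38, -5, 0, 0, 0, -6, -38, 0, 0, 0, 0, -6, -38, 0, 0, 0, 0, -5, -26, 0, 0, 0, 0, 0, 0, 0, 0, 0, 0, 0, 0, 0, 0, 0, 0],
)

```text
clock: 9.6
ee_pos: [0.5349, -0.2684, 0.2055]
tcp_rot: [0.127, 0.992, 0.0, -0.0]
force: [0.1, 0.8, -0.0]
gripper_width: 0.0
grasp_force: 0.0
```

Run:
```python
from h import *
import cv2
s=observe(); cv2.imwrite("pics/w4.png",capture("wrist")[:,:,::-1])
print(s["ee_pos"],s["tcp_rot"],s["clock"])
```

```text
[ 0.53490624 -0.26835486  0.20548547] [ 1.26692653e-01  9.91941972e-01  2.27961210e-04 -2.11468211e-04] 9.6
```

View pics/w4.png

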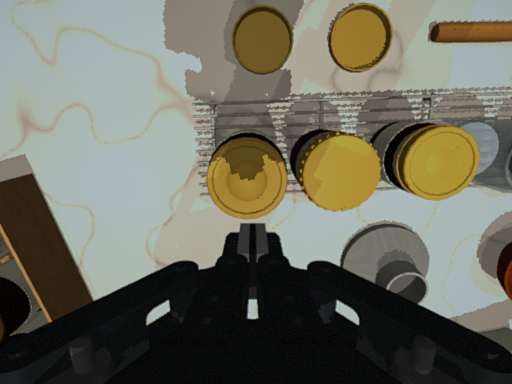

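The jar_4 button is at about (247,180). Jar_3, at (438,160), is standing with its button flat.

Run:
```python
from h import *
s=observe(); r=R.from_quat(s["tcp_rot"]).as_matrix()
p=ray("wrist",247,180,.131,s); print(p.round(4),((p-s["ee_pos"])@r*1000).round(1))
```

```text
[ 0.5181 -0.2678  0.131 ] [16.3 -4.9 74.6]
```

arm_command(
  moves=[8, -2, 0, 0, 0, 0, 8, -1, 10, 0, 0, 0, 0, 0, 20, 0, 0, 0, 0, 0, 20, 0, 0, 0, 0, 0, 12, 0, 0, 0, 0, 0, 5, 0, 0, 0, 0, 0, 2, 0, 0, 0, 0, 0, 1.5, 0, 0, 0, 0, 0, 0, 0, 0, 0],
)

```text
clock: 10.4
ee_pos: [0.5193, -0.266, 0.1358]
tcp_rot: [0.125, 0.992, -0.0, 0.001]
force: [0.1, 0.1, 0.1]
gripper_width: -0.0001
grasp_force: 0.0
```

arm_command(
  moves=[0, 0, 1, 0, 0, 0, 0, 0, 1, 0, 0, 0, 0, 0, 1, 0, 0, 0, 0, 0, 0.5, 0, 0, 0, 0, 0, 0, 0, 0, 0],
)

```text
clock: 10.82
ee_pos: [0.519, -0.2662, 0.1316]
tcp_rot: [0.126, 0.992, 0.0, -0.0]
force: [-0.3, -0.3, -0.3]
gripper_width: -0.0001
grasp_force: 0.0
```

arm_command(
  moves=[0, 0, 1, 0, 0, 0, 0, 0, 1, 0, 0, 0, 0, 0, 0.7, 0, 0, 0, 0, 0, 0, 0, 0, 0],
)

```text
clock: 11.15
ee_pos: [0.5191, -0.2663, 0.1289]
tcp_rot: [0.126, 0.992, -0.0, 0.0]
force: [0.5, 0.8, 1.1]
gripper_width: 0.0002
grasp_force: 0.6
```

arm_command(
  moves=[0, 0, 0.5, 0, 0, 0, 0, 0, 0.5, 0, 0, 0, 0, 0, 0.2, 0, 0, 0, 0, 0, 0, 0, 0, 0],
)

```text
clock: 11.48
ee_pos: [0.5191, -0.2663, 0.1285]
tcp_rot: [0.126, 0.992, -0.0, 0.0]
force: [-1.7, 1.2, 7.6]
gripper_width: -0.0003
grasp_force: 3.7
```

Jar_4 is fully down. I'll lift clear and check the scene.

arm_command(
  moves=[0, 0, -10, 0, 0, 0, 0, 0, -30, 0, 0, 0, 0, 0, -40, 0, 0, 0, 0, 0, -40, 0, 0, 0, 0, 0, 0, 0, 0, 0, 0, 0, 0, 0, 0, 0],
)

```text
clock: 11.98
ee_pos: [0.5195, -0.2666, 0.2502]
tcp_rot: [0.126, 0.992, -0.001, 0.002]
force: [-0.3, -0.0, -0.3]
gripper_width: 0.0002
grasp_force: 0.0
```

Run:
```python
from bench import *
import cv2
im=capture("side")[:,:,::-1][90:310,120:400]
cv2.imwrite("pics/end.png",cv2.resize(im,None,fx=2.7,fy=2.7,interpolation=cv2.INTER_CUBIC)); print(observe()["force"])
```

```text
[ 0.27905207  0.09257671 -1.14007708]
```

View pics/end.png

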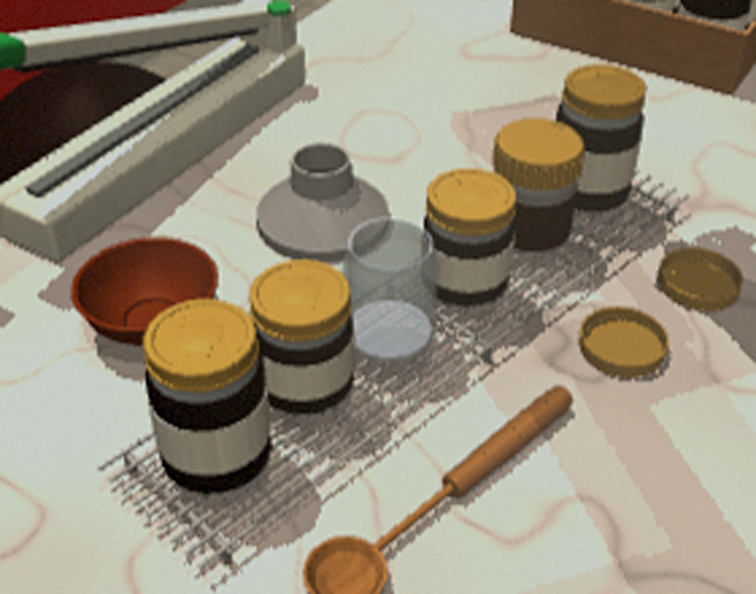

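All jars stand upright in place with flat lids, for example jar_1 at (202,340) and jar_4 at (603,90). The bystanders look unmoved and the arm is clear.

```bash
python3 -c "from bench import *; print(hand_in())"
```

```text
the job is handed in; nothing more can be done
None
```

I pressed all four buttons fully down in order from left to right, with 9 N or less read at the end of each press; the jars look upright and in place, nothing else looks disturbed, and I handed the job in at about 12 s, with no verdict returned.

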